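# Bed a shear box with the inner knob of a coaxial pair

### The arm

A 6-joint arm with a two-finger parallel gripper is mounted at the origin on the work surface. World frame = base frame: x ahead of the robot, y to its left, z up, the work surface at z = 0. Lengths are in m, angles in rad, forces in N, time in s.
With the tool pointing down it reaches from about 0.425 to 0.95 m from the base axis. Payload 3.5 kg.
Tool frame: the origin (TCP) lies midway between the tips of the shut fingers; the grasp point (between the pads) lies 19 mm behind it; z points along the fingers, y is the line along which they close (so a half turn about z gives the same grasp; the last joint's range is limited). The gripper opens to 85 mm and grips with 20 to 120 N. Pads are 22 mm wide; open, the fingers measure 114 mm over their backs; the gripper's body (76 mm by 85 mm) begins 54 mm behind the grasp point. The pads swing forward as they close: fully open they stand 13 mm farther back than shut.
Start: joints at [1.198, 0.286, 1.577, -0, 1.279, -0.15], TCP at [0.149, 0.658, 0.231] pointing down, gripper open.
Joint ranges: [-2.77, 2.77], [-0.9, 2.22], [0.21, 2.48], [-1.53, 4.67], [0.24, 2.81], [-2.84, 2.84]. Speed limits (rad/s): [2.79, 2.79, 3.14, 3.14, 3.14, 3.14].

### API

Orientations are given as a unit quaternion [x, y, z, w].
In Python, from plant import ctrl, cams, order gives the robot as it stands.
- The arm moves only by the tool move_arm, never from a script. Its argument "plan" is one flat list of numbers, 7 for each row, row after row: the shift along the world's x, y, z in mm, then the turn, a rotation vector about the world's x, y, z in degrees, then the finger opening in mm, from 0 to 85.4. A call has 1 to 12 rows; each row shifts and turns the commanded pose from where the row before left it; what a row does not reach is not made up. A row lasts 1/10 s, in which the tool goes at most 50 mm and 8.59 degrees, less where a joint would pass 70% of its speed; a pose out of reach is approached as far as the arm can. A call is refused whole if a number of a shift passes 50 or a number of a turn 8.59, either way. A call with a gripper value outside its range is refused whole. The fingers move at their own pace and stop on an object; "newtons" is the grip in N (left out, the last holds). Time passes only in rows, so rows that do not move let the fingers close. It gives the time, the measured TCP pose, the force, the opening and the grip force at its end, in the units of the state.
- ctrl.get_state(): the state, without advancing time (a new reading comes with each control period).
- cams.read_camera(name): name is "scene" or "top"; returns a dict with "color" (420x560x3 uint8, red, green, blue), "fov_y" (degrees; the focal length in pixels is half the picture's height over the tangent of half this angle, whatever the lens; pixels are square), "cx", "cy" (the principal point, pixels), "k1" (the pictures are not rectified: a ray, as slopes to the right and down, at radius r is drawn at 1 + k1 r^2 times it, then the intrinsics apply), "origin" and "orientation" of the camera in the world. Camera axes: x right, y up, looking along -z (the intrinsics and any distortion apply to the point x, -y, -z); pixel columns grow to the right and rows downward; lengths in m; the calibration is good to about 2 mm. A picture is of the moment at which its call begins. There is no depth.
- order.sign_off(): hands the job in; it is judged then, once.
The state is a dict: "time": time; "qpos": joint angles; "dq": joint speeds; "joint_efforts": joint torques, N m; "eef_pos": TCP position; "tcp_rot": TCP orientation; "contact_force": force on the tool from outside, world axes, zero at the start; "wrist_torque": the same for the moment, N m; "opening": opening from 0.0 (shut) to 1.0 (fully open); "finger_force": force on a finger pad.
Only numpy, scipy, OpenCV 4.12 (cv2) and the standard library are available. Lean on these libraries where they do the work, as an engineer would, in place of code of your own. Each camera call takes 0.05 s, during which the arm holds its last target. There are 200 camera calls.

### The job

Set the brass shear box down in the bed of the small blue shear rig, between the ram and the end stop. Then turn only the small black inner knob clockwise (seen from above), with the outer silver ring left as it is set, until the ram has pushed the box home against the stop and holds it there with a light seating load of about 10 N, never more than 20 N; let go of everything. Leave the other things on the bench alone.

Things in the scene. Friction and masses are not known exactly. Their poses are not given: they have to be found in the camera images.
- drive: Blue drive head of the rig, fixed: a block 120 (x) x 110 (y) x 75 mm high, origin at the centre of its underside. The knob and ring stand on its top, the ram comes out of its -y face. Turning the inner knob clockwise (seen from above) drives the ram out, to -y, by 14 mm per rad; the ram stays put when the knob is let go.
- ram_exit (a point): Centre of the hole in the drive's -y face where the ram comes out, 38 mm above the bench, axes as the drive. Steel ram 18 mm across with a brass nose disc 26 mm across, sprung on the ram at 6 N/mm. How far it stands out differs from start to start and is not measured: at first the nose is 9 to 16 mm from a box that lies against the stop.
- knob_grip (a point): Point on the axis (z, up) of the inner knob, a black fluted upright cylinder 32 mm across with a white line on top, 34 mm tall above the outer ring. The point is 26 mm above the ring's top, 8 mm below the knob's top. Friction: 0.28 N m; each newton of ram push adds 0.014 N m (10 N adds 0.14). It can turn 1.7 rad or more from the start.
- ring_mark (a point): Red mark on the top face of the outer ring, 30 mm from the knob's axis. The ring is a ribbed silver disc 70 mm across, 16 mm high, its top 91 mm above the bench; it turns very easily (0.03 N m) on the same axis and must not be turned: the mark may move 2.5 mm at most.
- bed: Specimen bed, fixed, on the -y side of the drive, same axes, ram axis over x = 0. Origin: centre of its underside. Steel floor 18 mm up; blue side walls 14 mm high above the floor, inner faces at x = -33 and +33 mm (66 mm for the box); blue end stop 40 mm high, its face at y = -36 mm: a box against it has its centre at y = -6 mm. Open at the top and towards the ram.
- shear_box_grip (a point): Brass shear box, 60 x 60 x 40 mm, 0.32 to 0.58 kg, with a dark steel lug on its top: 24 mm wide (box x), 40 mm long (box y), 36 mm high. This point is on the lug's centre line, 24 mm above the top face of the brass, 12 mm below the lug's top and 64 mm above the box's underside. z up.
- shear_box: The same brass box: origin at the centre of its underside, same axes.
- spare_box_grip (a point): Bystander: a box of the same shape in bare aluminium; point on its lug, 64 mm above its underside.
- beaker_mid (a point): Bystander: clear beaker, 72 mm across and 95 mm high; point on its axis half-way up.
- weight_a_mid (a point): Bystander: steel weight, 56 mm across, 34 mm high; point on its axis half-way up.
- weight_b_mid (a point): Bystander: steel weight as the other one; point on its axis half-way up.
- handset_mid (a point): Bystander: white handset, 45 x 140 x 18 mm; point at its centre.
- hexkey_mid (a point): Bystander: hex driver with a red handle, 145 mm long, lying flat; point at its middle, 10 mm up.
Mind the look-alikes: they are no part of the job. What is shaped like the bed but brown or green is not meant.

How it is judged:
On the way, in this order (a step that is already met when the one before it is completed fails the run):
1. the brass box stands in the bed, let go, before the ram presses on it (x of shear_box_grip in the frame of bed between -0.006 and 0.006 m and z of shear_box_grip in the frame of bed between 0.078 and 0.085 m and angle between shear_box_grip's own z axis and vertical below 0.06 rad and contact force between the fingers and shear_box below 0.3 N and y of shear_box_grip in the frame of bed between -0.0085 and 0.012 m and contact force between drive and shear_box below 1 N), for 0.2 s.
2. the ram holds the box against the stop with 5 to 16 N (x of shear_box_grip in the frame of bed between -0.006 and 0.006 m and z of shear_box_grip in the frame of bed between 0.078 and 0.085 m and angle between shear_box_grip's own z axis and vertical below 0.06 rad and contact force between the fingers and shear_box below 0.3 N and y of shear_box_grip in the frame of bed between -0.0085 and -0.0035 m and contact force between drive and shear_box between 5 and 16 N), for 0.3 s.
At the end, for the whole second after the job is handed in: The brass box stands upright on the bed's floor between the side walls, let go, against the end stop (within 2.5 mm), and the ram presses on it with 5 to 16 N (all of step 2); the robot touches nothing.
It fails at once if the outer ring is turned: its mark moves more than 2.5 mm (distance of ring_mark from where it was at the start of the episode above 0.0025 m).
It fails at once if the drive loads the box with more than 20 N (contact force between drive and shear_box above 20 N).
It fails at once if another thing on the bench is shifted by more than 15 mm (distance of any of spare_box_grip, beaker_mid, weight_a_mid, weight_b_mid, handset_mid, hexkey_mid from where it was at the start of the episode above 0.015 m).
It also fails if it takes over 72 s, if anything falls off the work surface, if the arm or the gripper's body presses on something with over 40 N, if the wrist force passes 120 N, or if a joint passes its speed limit or range.

## Working session

There is one attempt and no reset: what is moved stays moved. The work goes in short steps, Python scripts to look and compute and a tool call to move; the robot and the scene stay as the last step left them, time stands still between calls to the robot, and variables do not carry over. Pictures are saved under pics/ and viewed, at most 10 in all, crops included, and the job is handed in when it is done.

Besides the shell and the picture viewer there is one more tool, called as name(argument=value, ...) on one line, values as JSON. move_arm: Moves the arm, as the interface text tells. Its arguments: {"type":"object","properties":{"plan":{"type":"array","items":{"type":"number"}},"newtons":{"type":"number"}},"required":["plan"]}

```bash
mkdir -p pics
cat > h.py <<'E'
import numpy as np, cv2
from plant import ctrl, cams, order
from scipy.spatial.transform import Rotation as R
def cam(n):
    d=cams.read_camera(n); return d
def f(d): return d["color"].shape[0]/2/np.tan(np.radians(d["fov_y"])/2)
def ray(d,u,v):
    F=f(d); x=(u-d["cx"])/F; y=(v-d["cy"])/F
    a,b=x,y
    for _ in range(30):
        s=1+d["k1"]*(a*a+b*b); a,b=x/s,y/s
    return np.array(d["origin"]), R.from_quat(d["orientation"]).apply([a,-b,-1])
def onz(d,u,v,z):
    o,r=ray(d,u,v); return o+r*(z-o[2])/r[2]
def proj(d,p):
    c=R.from_quat(d["orientation"]).inv().apply(np.array(p)-d["origin"])
    a,b=c[0]/-c[2],-c[1]/-c[2]; s=1+d["k1"]*(a*a+b*b)
    return d["cx"]+f(d)*a*s, d["cy"]+f(d)*b*s
def save(d,name,crop=None,sc=1):
    im=d["color"][...,::-1]
    if crop: x0,y0,x1,y1=crop; im=im[y0:y1,x0:x1]
    cv2.imwrite("pics/"+name,cv2.resize(im,None,fx=sc,fy=sc,interpolation=cv2.INTER_CUBIC))
E
python3 - <<'E'
from h import *
for n in("top","scene"):
    d=cam(n); save(d,n+"0.png",None,1.4); print(n,{k:d[k] for k in d if k!="color"})
    np.save(n+"0.npy",d,allow_pickle=True)
print(ctrl.get_state())
E
```

```text
top {'fov_y': 49.626827735827206, 'cx': 274.6027953641168, 'cy': 208.8871848989737, 'k1': -0.007305161422169703, 'origin': array([ 0.46626471, -0.06537543,  1.2228931 ]), 'orientation': array([-0.0179961 ,  0.0315303 ,  0.71219534, -0.70104193])}
scene {'fov_y': 47.372095872254725, 'cx': 279.7304094702765, 'cy': 212.02768431170517, 'k1': -0.0274309496381788, 'origin': array([1.12870275, 0.04563152, 1.06947951]), 'orientation': array([0.17022312, 0.2148511 , 0.74915737, 0.60301436])}
{'time': 0.1, 'qpos': array([ 1.19798064e+00,  2.87112337e-01,  1.57805649e+00,  1.67874445e-05,
        1.27860240e+00, -1.49957985e-01]), 'dq': array([-0.00023286, -0.00196718, -0.00491756, -0.00143229, -0.00409534,
        0.00257674]), 'joint_efforts': array([ 2.35464386e-04, -4.07294154e+01, -2.93701172e+01, -1.48446725e-04,
        3.43568361e-03,  1.55252656e-05]), 'eef_pos': array([0.14890369, 0.65775145, 0.23004797]), 'tcp_rot': array([ 1.11200749e-01,  9.93797367e-01, -1.05020741e-03, -2.89255754e-04]), 'contact_force': array([ 0.46013293, -1.23698814,  1.04267722]), 'wrist_torque': array([0.02418434, 0.01224716, 0.00635411]), 'finger_force': 0.0, 'opening': 0.9937773865171244}
```

View pics/top0.png

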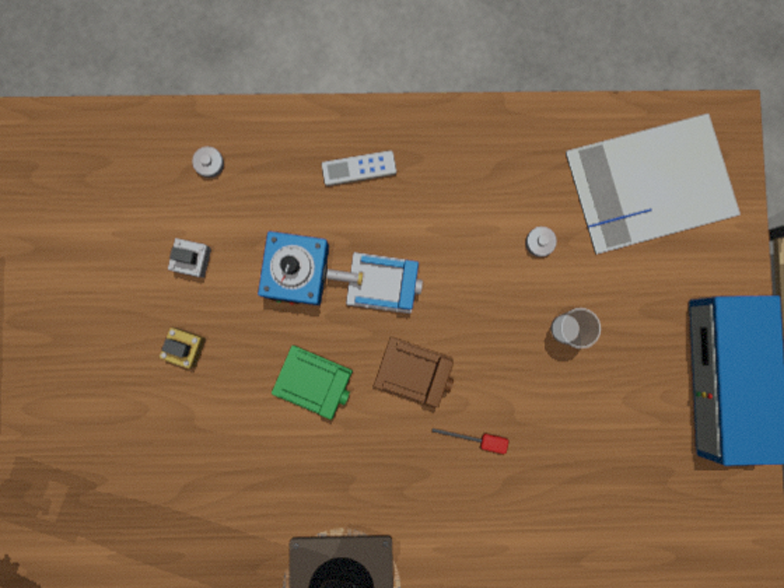

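View pics/scene0.png

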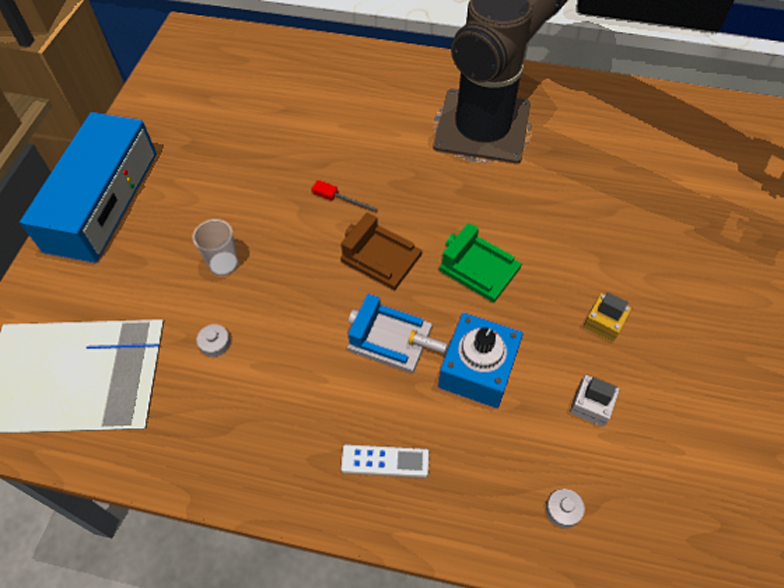

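Two box look-alikes in the top view (1.4x): the yellow/brass one at (181,348) and the bare aluminium one at (188,257). I choose brass. For the bed, blue is at (383,283), with brown at (413,372) and green at (312,381) as look-alikes. I'll measure these and check with one crop.

```bash
cat > m.py <<'E'
from h import *
def big(mask,k=1):
    c,_=cv2.findContours(mask.astype(np.uint8),cv2.RETR_EXTERNAL,cv2.CHAIN_APPROX_NONE)
    return sorted(c,key=cv2.contourArea)[::-1][:k]
def rect(d,c,z):
    P=np.array([onz(d,u,v,z)[:2] for u,v in c[:,0]],np.float32)*1000
    r=cv2.minAreaRect(P); return [np.round(x,1) for x in r]
if __name__=="__main__":
    for n in("top","scene"):
        d=np.load(n+"0.npy",allow_pickle=True).item(); im=d["color"]; hsv=cv2.cvtColor(im,cv2.COLOR_RGB2HSV); H,S,V=cv2.split(hsv)
        ys,xs=np.mgrid[:420,:560]
        near=lambda u,v,r:(abs(xs-u/1.4)<r)&(abs(ys-v/1.4)<r)
        b=dict(top=(181,348),scene=(609,315))[n]; k=dict(top=(291,266),scene=(484,345))[n]; bd=dict(top=(383,283),scene=(388,333))[n]
        print(n)
        br=near(*b,28)&(H>18)&(H<32)&(S>120)&(V>90)
        dk=near(*b,20)&(S<90)&(V<110)
        for nm,m,z in(("brass",br,.04),("lug",dk,.076)):
            for c in big(m,2): print(nm,cv2.contourArea(c),rect(d,c,z),cv2.boundingRect(c))
        blue=(H>98)&(H<115)&(S>150)
        for c in big(blue&near(*k,60)|blue&near(*bd,45),6): print("blue",cv2.contourArea(c),cv2.boundingRect(c),rect(d,c,.075),rect(d,c,.032))
        kn=near(*k,14)&(V<60)
        for c in big(kn,1): print("knob",cv2.contourArea(c),cv2.boundingRect(c),rect(d,c,.125))
        wh=near(*k,34)&(S<60)&(V>120)
        for c in big(wh,1): print("ring",cv2.contourArea(c),cv2.boundingRect(c),rect(d,c,.091))
    t=np.load("top0.npy",allow_pickle=True).item(); s=np.load("scene0.npy",allow_pickle=True).item()
    A=cv2.resize(t["color"][140:280,100:310],None,fx=3.8,fy=3.8,interpolation=cv2.INTER_CUBIC)
    cv2.imwrite("pics/crop1.png",A[...,::-1])
E
python3 m.py
```

```text
top
brass 237.5 [array([453.8, 290.7]), array([60.9, 62.2]), np.float64(70.8)] (117, 234, 27, 29)
brass 0.0 [array([446.4, 324.9]), array([0., 0.]), np.float64(0.0)] (115, 251, 1, 1)
lug 150.5 [array([453.3, 287.6]), array([46. , 24.2]), np.float64(71.9)] (116, 242, 20, 13)
blue 1939.0 (185, 166, 49, 52) [array([593.9,  75.9]), array([112.1, 119. ]), np.float64(81.3)] [array([598.7,  81.2]), array([116.3, 123.5]), np.float64(81.3)]
blue 373.0 (254, 184, 44, 37) [array([565.8, -92.2]), array([101.7,  85.4]), np.float64(81.0)] [array([569.6, -93.2]), array([105.5,  88.6]), np.float64(81.0)]
knob 82.5 (201, 183, 13, 13) [array([593.4,  76.7]), array([31. , 25.7]), np.float64(44.6)]
ring 714.5 (193, 175, 32, 31) [array([595.4,  76.8]), array([77.4, 75.4]), np.float64(89.2)]
scene
brass 396.5 [array([464.8, 286.8]), array([60.1, 82.7]), np.float64(70.6)] (417, 209, 34, 35)
lug 213.5 [array([464.1, 286.9]), array([38.5, 43.4]), np.float64(69.7)] (427, 209, 22, 20)
lug 0.0 [array([450., 266.]), array([0., 0.]), np.float64(0.0)] (429, 212, 1, 1)
blue 2537.0 (314, 224, 59, 67) [array([612.3,  75.4]), array([108.5, 146.2]), np.float64(80.8)] [array([590. ,  76.7]), array([113.2, 152.5]), np.float64(80.8)]
blue 703.5 (249, 210, 53, 49) [array([588.5, -88.8]), array([110.1, 102.1]), np.float64(81.0)] [array([565.1, -94.6]), array([114.9, 106.5]), np.float64(81.0)]
knob 159.5 (339, 235, 15, 17) [array([605.3,  78.3]), array([30. , 42.6]), np.float64(88.8)]
ring 547.5 (328, 234, 34, 32) [array([605.1,  77.3]), array([77.8, 76.4]), np.float64(83.8)]
```

View pics/crop1.png

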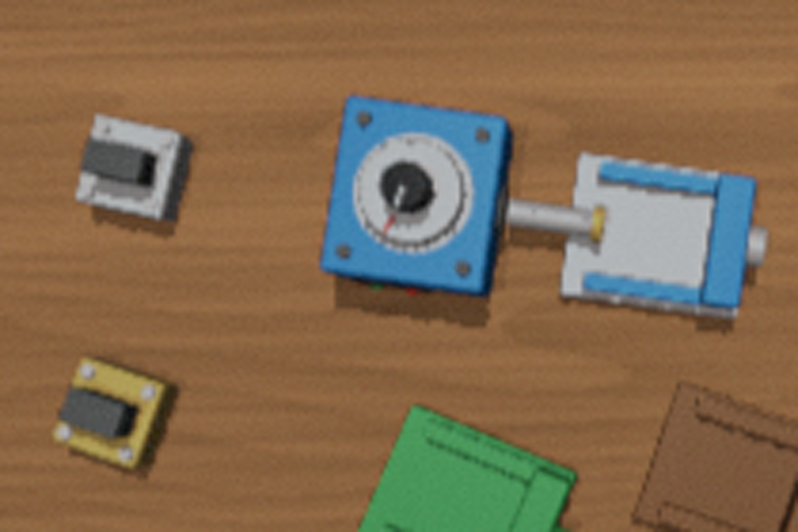

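The crop shows the brass box at (115,413), the aluminium one at (130,165), the drive at (415,195) with knob (405,187), the ram nose at (600,222) and the blue bed at (660,235). The brass choice is confirmed. Next are profiles in the rig's axes for the bed centre line and stop, and the start of the move toward the brass box.

```bash
cat > prof.py <<'E'
from h import *
yaw=np.radians(-8.7); ex=np.array([np.cos(yaw),np.sin(yaw)]); ey=np.array([-ex[1],ex[0]])
O=np.array([594.,76.])/1000
def samp(d,X,Y,z):
    """X,Y drive frame mm"""
    out=np.zeros(np.broadcast(X,Y).shape+(2,),np.float32)
    for i in np.ndindex(out.shape[:2]):
        p=O+ex*X[i]/1000+ey*Y[i]/1000; out[i]=proj(d,[p[0],p[1],z])
    im=d["color"].astype(np.float32)
    bl=cv2.remap(im[...,2]-im[...,0],out[...,0],out[...,1],cv2.INTER_LINEAR)
    return bl
def edges(p,xs,th):
    i=np.where(np.diff(np.sign(p-th))!=0)[0]
    return [(round(float(xs[k]+(th-p[k])/(p[k+1]-p[k])*(xs[1]-xs[0])),1),'+' if p[k+1]>p[k] else '-') for k in i]
if __name__=="__main__":
  for n in("top","scene"):
    d=np.load(n+"0.npy",allow_pickle=True).item()
    xs=np.arange(-80,81,1.)
    X,Y=np.meshgrid(xs,np.arange(-205,-150,3.))
    for z in(.018,.032): print(n,z,"across x",edges(samp(d,X,Y,z).mean(0),xs,70))
    ys=np.arange(-250,-120,1.)
    Y,X=np.meshgrid(ys,np.r_[-25:-14:2.,15:26:2.])
    for z in(.018,.058): print(n,z,"along y",edges(samp(d,X,Y,z).mean(0),ys,70))
    ys=np.arange(-80,81,1.); 
    Y,X=np.meshgrid(ys,np.r_[-50:-38:2.,38:50:2.]); print("drive y",edges(samp(d,X,Y,.075).mean(0),ys,70))
    X,Y=np.meshgrid(ys,np.r_[-50:-38:2.,38:50:2.]); print("drive x",edges(samp(d,X,Y,.075).mean(0),ys,70))
E
python3 prof.py
```

```text
top 0.018 across x [(-42.5, '+'), (-32.2, '-'), (35.4, '+'), (46.4, '-')]
top 0.032 across x [(-43.3, '+'), (-33.1, '-'), (33.8, '+'), (44.7, '-')]
top 0.018 along y [(-224.2, '+'), (-199.5, '-')]
top 0.058 along y [(-222.2, '+'), (-198.0, '-')]
drive y [(-51.9, '+'), (-40.2, '-'), (-32.5, '+'), (40.1, '-'), (47.3, '+'), (56.4, '-')]
drive x [(-57.9, '+'), (-45.7, '-'), (-41.2, '+'), (44.2, '-'), (49.0, '+'), (59.4, '-')]
scene 0.018 across x [(-50.9, '+'), (-34.9, '-'), (27.7, '+'), (43.2, '-')]
scene 0.032 across x [(-43.2, '+'), (-27.1, '-'), (34.4, '+'), (49.8, '-')]
scene 0.018 along y [(-234.2, '+'), (-205.1, '-')]
scene 0.058 along y [(-223.2, '+'), (-195.3, '-'), (-194.5, '+'), (-123.5, '-')]
drive y [(-51.2, '+'), (-40.8, '-'), (-34.6, '+'), (39.3, '-'), (45.6, '+'), (56.7, '-')]
drive x [(-55.6, '+')]
```

move_arm(plan=[25,-25,0,0,0,-8.5,85,25,-30,0,0,0,-8.5,85,25,-30,0,0,0,-8.5,85,25,-30,0,0,0,-8.5,85,25,-30,0,0,0,-8.5,85,25,-30,0,0,0,-8.5,85,25,-30,0,0,0,-8.5,85,25,-30,0,0,0,-8.5,85,25,-30,0,0,0,-8.5,85,25,-30,0,0,0,-8.5,85,25,-30,0,0,0,-8.5,85,25,-30,0,0,0,-2.4,85], newtons=50)

```text
time: 1.3
eef_pos: [0.4496, 0.3018, 0.2309]
tcp_rot: [0.813, 0.582, -0.0, -0.0]
contact_force: [0.4, -0.1, 0.2]
opening: 0.996
finger_force: 0.0
```

```bash
cat > b.py <<'E'
from prof import *
for n in("top","scene"):
    d=np.load(n+"0.npy",allow_pickle=True).item()
    ys=np.arange(-232,-184,2.); Y,X=np.meshgrid(ys,np.r_[-25:-14:2.,15:26:2.])
    print(n); print([(int(y),int(v)) for y,v in zip(ys,samp(d,X,Y,.018).mean(0))])
    xs=np.arange(-60,61,3.); X,Y=np.meshgrid(xs,np.arange(-215,-209,2.))
E
python3 b.py
python3 - <<'E'
from h import *
d=cam("top"); save(d,"t1.png",(90,150,330,280),3.3); d=cam("scene"); save(d,"s1.png",(230,180,490,350),3)
E
```

```text
top
[(-232, -58), (-230, -57), (-228, -44), (-226, 10), (-224, 76), (-222, 114), (-220, 116), (-218, 114), (-216, 113), (-214, 112), (-212, 111), (-210, 111), (-208, 110), (-206, 110), (-204, 111), (-202, 109), (-200, 85), (-198, 27), (-196, 7), (-194, 4), (-192, 5), (-190, 6), (-188, 6), (-186, 5)]
scene
[(-232, 173), (-230, 197), (-228, 197), (-226, 196), (-224, 197), (-222, 197), (-220, 197), (-218, 197), (-216, 198), (-214, 200), (-212, 197), (-210, 168), (-208, 112), (-206, 75), (-204, 67), (-202, 62), (-200, 31), (-198, -4), (-196, -12), (-194, -13), (-192, -13), (-190, -11), (-188, -12), (-186, -13)]
```

View pics/s1.png

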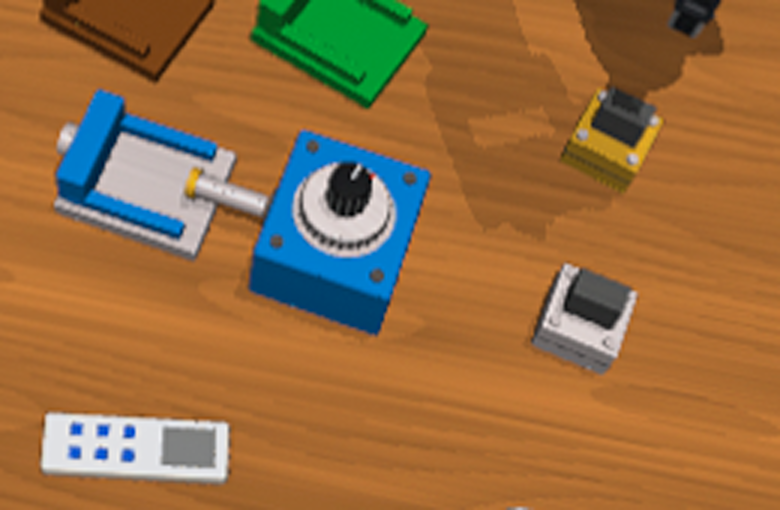

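move_arm(plan=[2,-6,-45,0,0,0,85,2,-5,-45,0,0,0,85,0,0,-40,0,0,0,85,0,0,-30,0,0,0,85,0,0,-15,0,0,0,85,0,0,-9,0,0,0,85,0,0,0,0,0,0,10,0,0,0,0,0,0,10,0,0,0,0,0,0,10,0,0,0,0,0,0,10,0,0,0,0,0,0,10,0,0,0,0,0,0,10], newtons=60)

```text
time: 2.6
eef_pos: [0.4545, 0.2929, 0.0489]
tcp_rot: [0.812, 0.583, 0.002, 0.0]
contact_force: [0.3, 0.8, 4.4]
opening: 0.265
finger_force: 60.1
```

move_arm(plan=[0,0,20,0,0,0,10,0,0,35,0,0,0,10,0,0,40,0,0,0,10,0,0,35,0,0,0,10,5,-20,0,0,0,0,10,10,-35,0,0,0,2,10,13,-43,0,0,0,2,10,13,-43,0,0,0,2,10,13,-43,0,0,0,2,10,13,-43,0,0,0,2,10,13,-43,0,0,0,0,10,13,-43,0,0,0,0,10])

```text
time: 3.8
eef_pos: [0.545, -0.0222, 0.1756]
tcp_rot: [0.759, 0.652, -0.001, -0.001]
contact_force: [0.7, 0.4, -4.1]
opening: 0.27
finger_force: 59.3
```

move_arm(plan=[10,-35,0,0,0,0,10,8,-25,-10,0,0,0,10,4,-9,-20,0,0,0,10,0,0,-15,0,0,0,10,0,0,0,0,0,0,10,0,0,0,0,0,0,10])

```text
time: 4.4
eef_pos: [0.567, -0.0885, 0.1311]
tcp_rot: [0.758, 0.652, -0.001, -0.001]
contact_force: [0.9, 0.0, -2.5]
opening: 0.269
finger_force: 59.2
```

Run:
```python
from h import *
s=ctrl.get_state(); print(s["eef_pos"],R.from_quat(s["tcp_rot"]).as_matrix()[:,1])
im=[]
for n,c in(("top",(180,150,320,255)),("scene",(230,180,370,285))):
    d=cam(n); np.save(n+"2.npy",d,allow_pickle=True); x0,y0,x1,y1=c
    im.append(cv2.resize(d["color"][y0:y1,x0:x1,::-1],None,fx=2.85,fy=2.85,interpolation=cv2.INTER_CUBIC))
cv2.imwrite("pics/c2.png",np.hstack(im))
```

```text
[ 0.56703934 -0.08853477  0.13114904] [ 0.9887188  -0.14975483 -0.00293762]
```

View pics/c2.png

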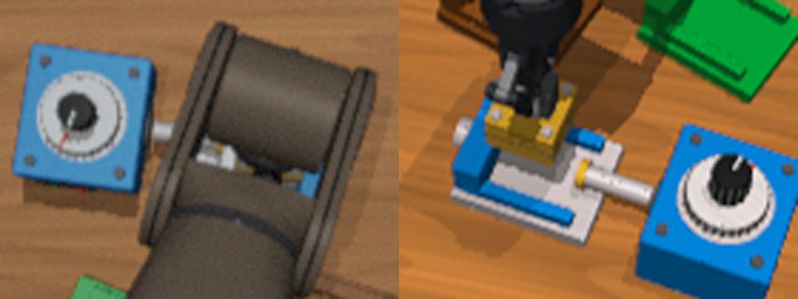

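```bash
cat > c.py <<'E'
import prof; from prof import *
import sys
k=sys.argv[1]; z=float(sys.argv[2])
d=np.load("scene%s.npy"%k,allow_pickle=True).item(); im=d["color"].copy()
Br=im.copy(); Br[...,2]=im[...,1]; Br[...,0]=0 # show G level
e=dict(d); 
def prof1(X,Y,ch):
    e["color"]=np.dstack([np.zeros_like(im[...,0]),im[...,0],im[...,ch]]); return samp(e,X,Y,z).mean(0)
ys=np.arange(-215,-120,2.); Y,X=np.meshgrid(ys,np.r_[20:29:2.])
print("alongY R",[(int(y),int(v),int(b)) for y,v,b in zip(ys,prof1(X,Y,0),prof1(X,Y,2))])
xs=np.arange(0,50,2.); X,Y=np.meshgrid(xs,np.arange(-180,-155,2.))
print("alongX R",[(int(y),int(v),int(b)) for y,v,b in zip(xs,prof1(X,Y,0),prof1(X,Y,2))])
E
python3 c.py 2 .122
```

```text
alongY R [(-215, 154, 48), (-213, 153, 47), (-211, 155, 46), (-209, 155, 45), (-207, 125, 84), (-205, 54, 169), (-203, 7, 206), (-201, 4, 202), (-199, 80, 150), (-197, 175, 78), (-195, 180, 73), (-193, 174, 89), (-191, 170, 97), (-189, 168, 82), (-187, 176, 53), (-185, 192, 36), (-183, 194, 32), (-181, 187, 32), (-179, 161, 28), (-177, 122, 22), (-175, 109, 20), (-173, 110, 21), (-171, 112, 22), (-169, 111, 22), (-167, 110, 21), (-165, 111, 22), (-163, 111, 21), (-161, 110, 21), (-159, 110, 22), (-157, 110, 21), (-155, 114, 22), (-153, 157, 36), (-151, 179, 70), (-149, 178, 99), (-147, 176, 105), (-145, 167, 89), (-143, 177, 57), (-141, 187, 37), (-139, 135, 25), (-137, 85, 18), (-135, 75, 15), (-133, 79, 31), (-131, 72, 76), (-129, 62, 91), (-127, 65, 92), (-125, 71, 95), (-123, 73, 100), (-121, 88, 112)]
alongX R [(0, 41, 43), (2, 40, 42), (4, 36, 39), (6, 33, 36), (8, 39, 34), (10, 59, 32), (12, 94, 27), (14, 115, 23), (16, 120, 22), (18, 116, 21), (20, 117, 22), (22, 120, 23), (24, 121, 23), (26, 119, 22), (28, 113, 21), (30, 102, 19), (32, 99, 19), (34, 107, 21), (36, 108, 25), (38, 106, 30), (40, 108, 28), (42, 118, 22), (44, 118, 22), (46, 110, 40), (48, 94, 70)]
```

move_arm(plan=[2.5,3,-10,0,0,0,10,0,0,-15,0,0,0,10,0,0,-15,0,0,0,10,0,0,-8,0,0,0,10,0,0,-6,0,0,0,10,0,0,0,0,0,0,10,0,0,0,0,0,0,10])

```text
time: 5.2
eef_pos: [0.5709, -0.0869, 0.0784]
tcp_rot: [0.759, 0.652, 0.0, 0.0]
contact_force: [-0.7, -0.6, -3.0]
opening: 0.268
finger_force: 59.2
```

```bash
python3 - <<'E'
from h import *
s=ctrl.get_state(); print(s["eef_pos"],s["contact_force"])
d=cam("scene"); np.save("scene3.npy",d,allow_pickle=True); save(d,"c3.png",(245,190,355,280),6)
E
python3 c.py 3 .068
```

```text
[ 0.57085434 -0.08686458  0.078421  ] [-0.66284514 -0.55322976 -2.97572489]
alongY R [(-215, 0, 183), (-213, 0, 182), (-211, 0, 182), (-209, 0, 182), (-207, 0, 182), (-205, 0, 182), (-203, 0, 183), (-201, 0, 185), (-199, 9, 174), (-197, 95, 117), (-195, 177, 77), (-193, 185, 93), (-191, 178, 123), (-189, 172, 131), (-187, 165, 114), (-185, 174, 74), (-183, 194, 43), (-181, 202, 33), (-179, 196, 34), (-177, 155, 28), (-175, 119, 23), (-173, 110, 21), (-171, 111, 22), (-169, 111, 21), (-167, 111, 22), (-165, 112, 22), (-163, 112, 21), (-161, 111, 21), (-159, 111, 21), (-157, 111, 21), (-155, 108, 20), (-153, 120, 21), (-151, 174, 49), (-149, 179, 94), (-147, 174, 128), (-145, 173, 141), (-143, 174, 132), (-141, 186, 85), (-139, 189, 45), (-137, 140, 23), (-135, 88, 17), (-133, 76, 13), (-131, 85, 38), (-129, 117, 100), (-127, 177, 166), (-125, 206, 195), (-123, 205, 187), (-121, 195, 126)]
alongX R [(0, 39, 41), (2, 40, 42), (4, 43, 46), (6, 42, 45), (8, 37, 41), (10, 33, 36), (12, 41, 31), (14, 67, 27), (16, 101, 23), (18, 120, 23), (20, 127, 24), (22, 128, 24), (24, 126, 24), (26, 123, 23), (28, 121, 22), (30, 114, 21), (32, 105, 20), (34, 99, 19), (36, 107, 21), (38, 108, 26), (40, 105, 30), (42, 106, 28), (44, 116, 21), (46, 117, 23), (48, 113, 51)]
```

View pics/c3.png

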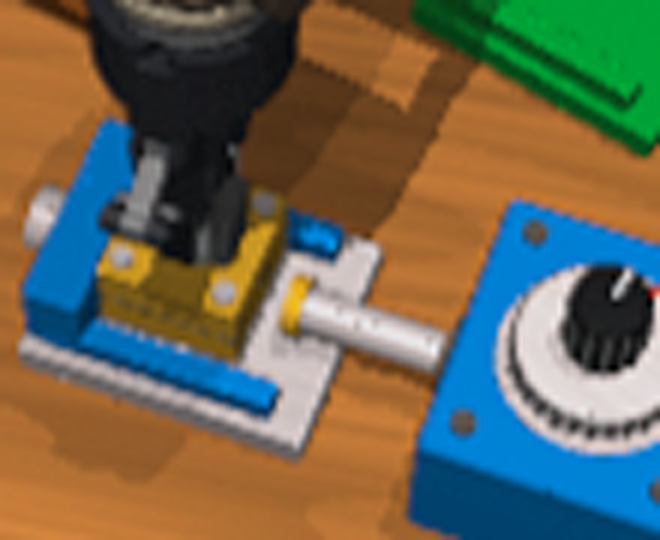

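The box sits between the walls, about 11 mm above the floor, with the nose disc clear at crop (298,305). It is about 1 mm too far to +x, so I'll correct that and lower it.

move_arm(plan=[-1.2,0,0,0,0,0,10,0,0,-4,0,0,0,10,0,0,-4,0,0,0,10,0,0,-2,0,0,0,10,0,0,0,0,0,0,10])

```text
time: 5.75
eef_pos: [0.5689, -0.0865, 0.0677]
tcp_rot: [0.759, 0.652, -0.0, -0.001]
contact_force: [-0.4, -0.1, -3.3]
opening: 0.269
finger_force: 59.3
```

move_arm(plan=[0,0,-1,0,0,0,10,0,0,-0.5,0,0,0,10,0,0,0,0,0,0,10])

```text
time: 6.05
eef_pos: [0.5696, -0.0868, 0.067]
tcp_rot: [0.759, 0.652, 0.0, 0.0]
contact_force: [-0.5, -1.1, -2.2]
opening: 0.267
finger_force: 59.5
```

move_arm(plan=[0,0,-0.7,0,0,0,10,0,0,0,0,0,0,10])

```text
time: 6.25
eef_pos: [0.5696, -0.0868, 0.0669]
tcp_rot: [0.758, 0.652, -0.0, 0.0]
contact_force: [-2.3, 0.2, 1.6]
opening: 0.268
finger_force: 60.0
```

Load is off, so it is on the floor. I'll release and rise.

move_arm(plan=[0,0,0,0,0,0,40,0,0,0,0,0,0,85,0,0,0,0,0,0,85,0,0,0,0,0,0,85,0,0,15,0,0,0,85,0,0,35,0,0,0,85,0,0,45,0,0,0,85,-10,-10,45,0,0,8.5,85,-20,-20,10,0,0,8.5,85,-30,-30,0,0,0,8.5,85,-30,-30,0,0,0,8.5,85,-30,-30,0,0,0,8.5,85])

```text
time: 7.45
eef_pos: [0.4518, -0.2046, 0.2178]
tcp_rot: [0.475, 0.88, -0.0, 0.001]
contact_force: [0.6, -0.4, 0.6]
opening: 0.998
finger_force: 0.0
```

```bash
cat > q.py <<'E'
from h import *
im=[]
for n,c in(("top",(180,150,320,255)),("scene",(230,180,370,285))):
    d=cam(n); np.save(n+"4.npy",d,allow_pickle=True); x0,y0,x1,y1=c
    im.append(cv2.resize(d["color"][y0:y1,x0:x1,::-1],None,fx=2.85,fy=2.85,interpolation=cv2.INTER_CUBIC))
cv2.imwrite("pics/c4.png",np.hstack(im))
E
python3 q.py; python3 c.py 4 .058
```

```text
alongY R [(-215, 0, 210), (-213, 0, 210), (-211, 0, 210), (-209, 0, 211), (-207, 0, 211), (-205, 0, 212), (-203, 0, 213), (-201, 0, 199), (-199, 7, 146), (-197, 85, 82), (-195, 204, 65), (-193, 209, 98), (-191, 192, 128), (-189, 185, 139), (-187, 188, 128), (-185, 201, 83), (-183, 218, 48), (-181, 225, 37), (-179, 226, 38), (-177, 224, 39), (-175, 224, 40), (-173, 225, 39), (-171, 226, 40), (-169, 224, 40), (-167, 224, 39), (-165, 226, 40), (-163, 226, 41), (-161, 224, 41), (-159, 224, 40), (-157, 226, 40), (-155, 225, 40), (-153, 224, 37), (-151, 220, 58), (-149, 197, 99), (-147, 187, 137), (-145, 186, 149), (-143, 188, 141), (-141, 207, 90), (-139, 213, 48), (-137, 156, 25), (-135, 96, 16), (-133, 76, 16), (-131, 95, 51), (-129, 164, 145), (-127, 205, 193), (-125, 208, 198), (-123, 188, 163), (-121, 169, 118)]
alongX R [(0, 45, 45), (2, 46, 46), (4, 45, 45), (6, 42, 45), (8, 47, 46), (10, 92, 45), (12, 155, 41), (14, 200, 36), (16, 219, 37), (18, 225, 39), (20, 227, 40), (22, 226, 40), (24, 225, 41), (26, 226, 40), (28, 221, 38), (30, 189, 32), (32, 142, 25), (34, 116, 22), (36, 118, 23), (38, 112, 28), (40, 108, 29), (42, 112, 23), (44, 114, 30), (46, 91, 103), (48, 40, 177)]
```

View pics/c4.png

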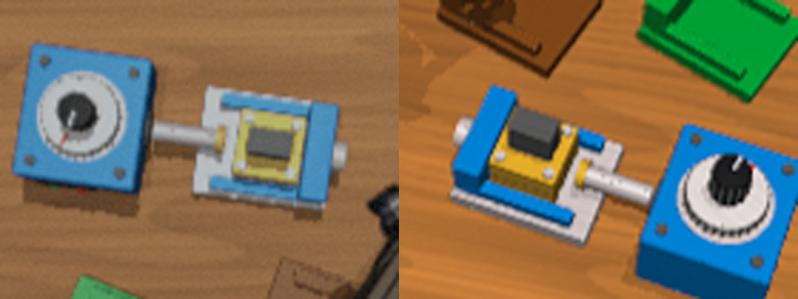

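The box stands in the bed near the stop, in both views (top crop at (270,145)), and the nose at (220,138) is clear of it. Next I'll measure the knob and ring axis.

```bash
cat > k.py <<'E'
from prof import *
g=np.arange(-56,57,1.); w=np.r_[-6:7:2.]
for n in("top","scene"):
    d=np.load(n+"4.npy",allow_pickle=True).item()
    for z in(.091,.075):
        X,Y=np.meshgrid(g,w+1.5); ex_=edges(samp(d,X,Y,z).mean(0),g,60)
        Y,X=np.meshgrid(g,w+.5); ey_=edges(samp(d,X,Y,z).mean(0),g,60)
        print(n,z,"x",ex_,"y",ey_)
    # knob dark mask on z=.125 , via value
    im=d["color"]; e=dict(d); v=im.max(2)
    e["color"]=np.dstack([np.zeros_like(v),v,v])
    X,Y=np.meshgrid(g[20:-20],g[20:-20]); P=samp(e,X,Y,.125); m=P<95
    h=np.where(m.any(0))[0],np.where(m.any(1))[0]
    print("knob@.125 x",X[0][h[0][[0,-1]]],"y",Y[:,0][h[1][[0,-1]]])
E
python3 k.py
```

```text
top 0.091 x [(-39.3, '-'), (40.1, '+')] y [(-53.5, '+'), (-38.2, '-'), (41.0, '+'), (53.6, '-')]
top 0.075 x [(-38.3, '-'), (42.1, '+')] y [(-52.0, '+'), (-36.5, '-'), (43.7, '+')]
knob@.125 x [-32.  15.] y [-17.  17.]
scene 0.091 x [(-46.6, '+'), (-31.5, '-'), (48.7, '+')] y [(-49.7, '+'), (-34.4, '-'), (40.8, '+')]
scene 0.075 x [(-40.8, '-'), (40.9, '+')] y [(-51.6, '+'), (-37.2, '-'), (41.9, '+')]
knob@.125 x [-19.  36.] y [-35.  36.]
```

move_arm(plan=[8,15,0,0,0,3.3,85,18,34,0,0,0,3.3,85,18,38,0,0,0,3.3,85,20,38,0,0,0,3.3,85,20,38,0,0,0,3.3,85,20,40,0,0,0,3.3,85,20,40,0,0,0,3.3,85,19,40,-10,0,0,3.6,85,0,0,-30,0,0,0,85,0,0,-25,0,0,0,85,0,0,-15,0,0,0,85,0,0,0,0,0,0,85])

```text
time: 8.75
eef_pos: [0.5941, 0.0798, 0.1339]
tcp_rot: [0.262, 0.965, -0.0, -0.002]
contact_force: [-1.5, -0.1, -0.4]
opening: 0.996
finger_force: 0.0
```

Run:
```python
from h import *
s=ctrl.get_state(); print(s["eef_pos"],R.from_quat(s["tcp_rot"]).as_matrix()[:,1],s["qpos"],s["wrist_torque"],s["contact_force"])
```

```text
[0.5941431  0.07976721 0.13390123] [ 0.50576019  0.86267142 -0.00215658] [-3.57135903e-02  2.22141921e-01  1.84190052e+00  1.40009318e-04
  1.08232311e+00 -1.07630702e+00] [-0.00830216  0.02387     0.00846651] [-1.5156199  -0.10148448 -0.38454082]
```

move_arm(plan=[1,-1.3,-15,0,0,0,85,0,0,-15,0,0,0,85,0,0,-5,0,0,0,85,0,0,0,0,0,0,20,0,0,0,0,0,0,20,0,0,0,0,0,0,20,0,0,0,0,0,0,20,0,0,0,0,0,0,20,0,0,0,0,0,0,20], newtons=60)

```text
time: 9.65
eef_pos: [0.5972, 0.0779, 0.1023]
tcp_rot: [0.262, 0.965, -0.0, 0.001]
contact_force: [-1.5, -1.4, 5.5]
opening: 0.356
finger_force: 59.4
```

```bash
cat > s.py <<'E'
from h import *
s=ctrl.get_state(); t=R.from_quat(s["tcp_rot"]).as_matrix()[:,1]
print(s["time"],"p",np.round(s["eef_pos"]*1000,1),"yaw",round(float(np.degrees(np.arctan2(t[1],t[0]))),2),"T",np.round(s["wrist_torque"],3),"F",np.round(s["contact_force"],1),round(s["opening"]*85.4,1),round(s["finger_force"],1),"q6",round(s["qpos"][5],3))
E
python3 s.py
```

```text
9.65 p [597.2  77.9 102.3] yaw 59.64 T [-0.127  0.319  0.086] F [-1.5 -1.4  5.5] 30.4 59.4 q6 -1.079
```

move_arm(plan=[0,0,0,0,0,-4,20,0,0,0,0,0,-4,20,0,0,0,0,0,-4,20,0,0,0,0,0,-4,20])

```text
time: 10.05
eef_pos: [0.597, 0.0777, 0.1023]
tcp_rot: [0.394, 0.919, -0.0, 0.001]
contact_force: [-1.9, -1.4, 5.2]
opening: 0.355
finger_force: 59.7
```

```bash
python3 s.py
```

```text
10.05 p [597.   77.7 102.3] yaw 43.57 T [-0.242  0.378  0.255] F [-1.9 -1.4  5.2] 30.3 59.7 q6 -0.798
```

move_arm(plan=[0,0,0,0,0,-4,20,0,0,0,0,0,-4,20,0,0,0,0,0,-4,20])

```text
time: 10.35
eef_pos: [0.5969, 0.0776, 0.1023]
tcp_rot: [0.488, 0.873, -0.001, 0.0]
contact_force: [-2.2, -2.0, 6.0]
opening: 0.351
finger_force: 59.6
```

```bash
python3 s.py;python3 - <<'E'
from h import *
s=cam("scene"); np.save("scene5.npy",s,allow_pickle=True); save(s,"c5.png",(245,190,385,285),5.6)
E
```

```text
10.35 p [596.9  77.6 102.3] yaw 31.57 T [-0.228  0.414  0.281] F [-2.2 -2.   6. ] 30.0 59.6 q6 -0.589
```

View pics/c5.png

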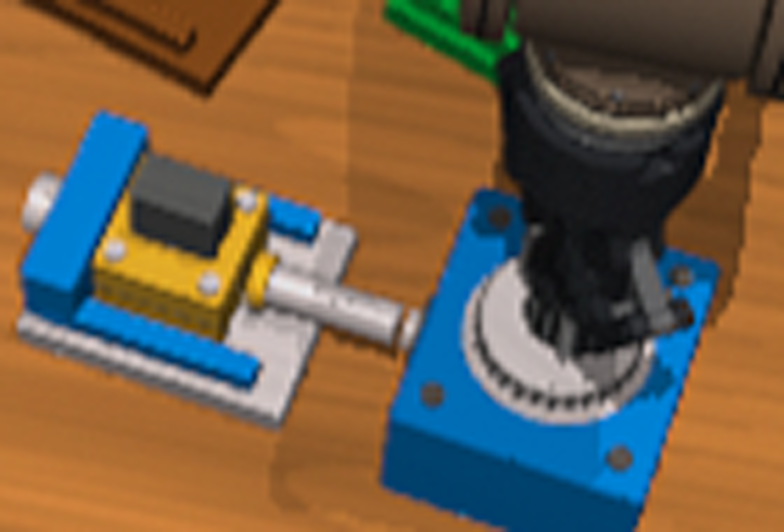

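The nose disc at (260,280) is almost on the box. Torque is 0.28 N m, the friction level alone, so I'll continue in small steps and watch it.

move_arm(plan=[0,0,0,0,0,-2,20,0,0,0,0,0,-2,20])

```text
time: 10.6
eef_pos: [0.5968, 0.0775, 0.1023]
tcp_rot: [0.518, 0.856, -0.001, 0.0]
contact_force: [-2.8, -2.3, 5.1]
opening: 0.356
finger_force: 59.9
```

```bash
python3 s.py
```

```text
10.6 p [596.8  77.5 102.3] yaw 27.66 T [-0.312  0.488  0.276] F [-2.8 -2.3  5.1] 30.4 59.9 q6 -0.52
```

move_arm(plan=[0,0,0,0,0,-2,20,0,0,0,0,0,-2,20])

```text
time: 10.8
eef_pos: [0.5968, 0.0775, 0.1023]
tcp_rot: [0.547, 0.837, -0.001, 0.0]
contact_force: [-2.9, -2.0, 5.0]
opening: 0.351
finger_force: 59.9
```

```bash
python3 s.py
```

```text
10.8 p [596.8  77.5 102.3] yaw 23.65 T [-0.272  0.455  0.322] F [-2.9 -2.   5. ] 30.0 59.9 q6 -0.45
```

move_arm(plan=[0,0,0,0,0,-2,20])

```text
time: 10.9
eef_pos: [0.5967, 0.0775, 0.1023]
tcp_rot: [0.562, 0.827, -0.001, 0.0]
contact_force: [-3.2, -1.7, 5.7]
opening: 0.353
finger_force: 59.8
```

```bash
python3 s.py
```

```text
10.9 p [596.7  77.5 102.3] yaw 21.66 T [-0.279  0.481  0.234] F [-3.2 -1.7  5.7] 30.2 59.8 q6 -0.416
```

```bash
cat > a.py <<'E'
from h import *
import prof
T=[]; Yc=[]
for i in range(10):
    d=cam("scene"); s=ctrl.get_state(); T.append(np.r_[s["wrist_torque"],s["contact_force"]])
    im=d["color"].astype(np.float32); e=dict(d); 
    e["color"]=np.dstack([im[...,2],im[...,0],im[...,0]])  # R-B
    ys=np.arange(-215,-125,1.); Y,X=np.meshgrid(ys,np.r_[20:29:2.])
    g=prof.samp(e,X,Y,.058).mean(0)
    i0=np.where(g>60)[0]; Yc.append((prof.edges(g,ys,60)[0][0], prof.edges(g,ys,60)[-1][0]))
t=R.from_quat(s["tcp_rot"]).as_matrix()[:,1]
T=np.array(T); print("yaw",round(float(np.degrees(np.arctan2(t[1],t[0]))),2),"T",T.mean(0).round(3)[:3],"sdz",T[:,2].std().round(3),"F",T.mean(0)[3:].round(1),"box Y edges",np.mean(Yc,0).round(2),s["time"])
E
python3 a.py
```

```text
yaw 21.67 T [-0.325  0.51   0.076] sdz 0.025 F [-2.9 -1.9  5.8] box Y edges [-196.3  -132.65] 11.4
```

move_arm(plan=[0,0,0,0,0,-2,20])

```text
time: 11.5
eef_pos: [0.5967, 0.0775, 0.1023]
tcp_rot: [0.576, 0.818, -0.001, 0.0]
contact_force: [-3.7, -2.8, 5.8]
opening: 0.354
finger_force: 59.9
```

```bash
python3 a.py
```

```text
yaw 19.67 T [-0.328  0.529  0.071] sdz 0.035 F [-3.2 -1.9  5.8] box Y edges [-196.3 -142.5] 12.0
```

move_arm(plan=[0,0,0,0,0,-2,20])

```text
time: 12.1
eef_pos: [0.5967, 0.0775, 0.1022]
tcp_rot: [0.59, 0.807, -0.001, 0.0]
contact_force: [-3.0, -2.0, 5.9]
opening: 0.352
finger_force: 59.9
```

```bash
python3 a.py
```

```text
yaw 17.67 T [-0.319  0.527  0.086] sdz 0.029 F [-3.2 -2.2  5.8] box Y edges [-196.3 -142.5] 12.6
```

move_arm(plan=[0,0,0,0,0,-2,20,0,0,0,0,0,-2,20])

```text
time: 12.8
eef_pos: [0.5966, 0.0775, 0.1023]
tcp_rot: [0.618, 0.786, -0.001, 0.0]
contact_force: [-2.4, -1.7, 6.1]
opening: 0.354
finger_force: 59.9
```

```bash
sed -i 's/range(10)/range(2)/' a.py; python3 s.py; python3 a.py
```

```text
12.8 p [596.6  77.5 102.3] yaw 13.66 T [-0.306  0.592  0.296] F [-2.4 -1.7  6.1] 30.2 59.9 q6 -0.276
yaw 13.66 T [-0.342  0.57   0.093] sdz 0.001 F [-3.4 -2.2  5.7] box Y edges [-196.3 -142.5] 12.9
```

move_arm(plan=[0,0,0,0,0,-2,20,0,0,0,0,0,-2,20])

```text
time: 13.1
eef_pos: [0.5965, 0.0775, 0.1022]
tcp_rot: [0.645, 0.764, -0.001, 0.0]
contact_force: [-3.3, -1.9, 6.6]
opening: 0.356
finger_force: 59.9
```

```bash
python3 s.py; python3 a.py;python3 - <<'E'
from h import *
s=cam("scene"); save(s,"c6.png",(245,190,355,270),7)
E
```

```text
13.1 p [596.5  77.5 102.2] yaw 9.67 T [-0.341  0.563  0.318] F [-3.3 -1.9  6.6] 30.4 59.9 q6 -0.206
yaw 9.67 T [-0.376  0.629  0.142] sdz 0.037 F [-3.8 -2.3  6.1] box Y edges [-196.85 -126.5 ] 13.2
```

View pics/c6.png

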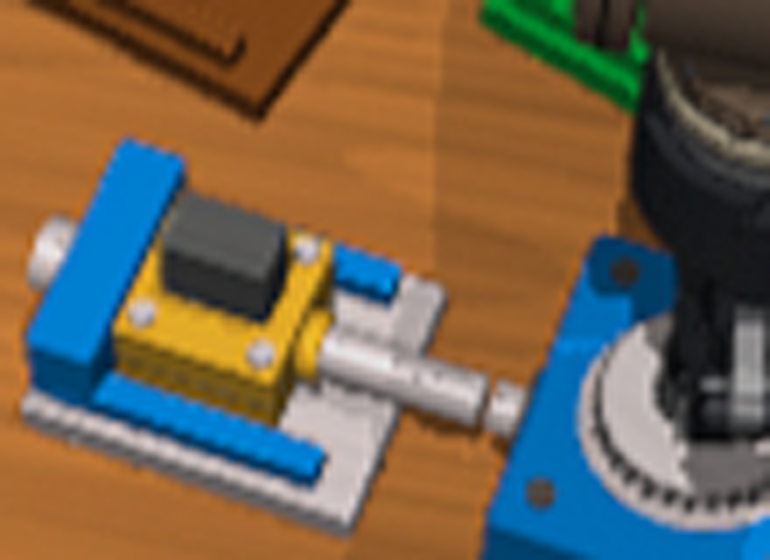

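The nose at (312,340) has reached the box, which has moved about 0.5 mm. I'll go on in small steps until it stops moving.

move_arm(plan=[0,0,0,0,0,-2,20,0,0,0,0,0,-2,20])

```text
time: 13.45
eef_pos: [0.5965, 0.0774, 0.1023]
tcp_rot: [0.671, 0.741, -0.001, 0.0]
contact_force: [-4.5, -1.6, 6.7]
opening: 0.351
finger_force: 60.0
```

```bash
python3 s.py; python3 a.py
```

```text
13.45 p [596.5  77.4 102.3] yaw 5.67 T [-0.321  0.608  0.353] F [-4.5 -1.6  6.7] 29.9 60.0 q6 -0.137
yaw 5.67 T [-0.355  0.631  0.111] sdz 0.079 F [-3.4 -2.2  6.4] box Y edges [-197.45 -128.1 ] 13.55
```

move_arm(plan=[0,0,0,0,0,-2,20])

```text
time: 13.65
eef_pos: [0.5965, 0.0774, 0.1023]
tcp_rot: [0.684, 0.73, -0.001, 0.0]
contact_force: [-3.6, -2.4, 6.4]
opening: 0.357
finger_force: 60.0
```

```bash
python3 s.py; python3 a.py
```

```text
13.65 p [596.5  77.4 102.3] yaw 3.69 T [-0.339  0.591  0.316] F [-3.6 -2.4  6.4] 30.5 60.0 q6 -0.102
yaw 3.67 T [-0.363  0.667  0.143] sdz 0.005 F [-3.7 -2.3  6.6] box Y edges [-197.65 -128.3 ] 13.75
```

move_arm(plan=[0,0,0,0,0,-2,20])

```text
time: 13.85
eef_pos: [0.5964, 0.0774, 0.1023]
tcp_rot: [0.697, 0.718, -0.001, 0.0]
contact_force: [-3.2, -1.2, 7.4]
opening: 0.353
finger_force: 60.0
```

```bash
python3 s.py; python3 a.py
```

```text
13.85 p [596.4  77.4 102.3] yaw 1.7 T [-0.354  0.622  0.299] F [-3.2 -1.2  7.4] 30.1 60.0 q6 -0.067
yaw 1.68 T [-0.359  0.644  0.174] sdz 0.036 F [-4.  -2.5  6.8] box Y edges [-197.7 -128.3] 13.95
```

```bash
cat > l.py <<'E'
from h import *
import sys
u0,v0=proj(np.load("scene5.npy",allow_pickle=True).item(),[.569,-.089,.076])
def cen(d):
    x,y=int(u0)-14,int(v0)-13; p=d["color"][y:y+26,x:x+28].astype(float)
    sat=p[...,0]-p[...,2]                  # lug is grey: R-B small, dark
    w=np.clip((110-p.max(2))/50,0,1)*np.clip((60-sat)/40,0,1)
    n,lab,st,_=cv2.connectedComponentsWithStats((w>0).astype(np.uint8)); k=1+np.argmax(st[1:,4]); w=w*(lab==k)
    g=np.mgrid[:26,:28]; return np.array([(g[1]*w).sum(),(g[0]*w).sum()])/w.sum()
d5=np.load("scene5.npy",allow_pickle=True).item(); d=cam("scene")
a,b=np.array(proj(d,[.569,-.089,.076])),np.array(proj(d,[.569-.00151,-.089-.00989,.076])); j=(b-a)/10
s=cen(d)-cen(d5); t=ctrl.get_state(); print("lug shift px",s.round(3),"mm to -y",(s@j/(j@j)).round(2),"area")
print("T",t["wrist_torque"].round(3))
E
python3 l.py
```

```text
lug shift px [-0.708 -0.118] mm to -y 1.73 area
T [-0.392  0.675  0.12 ]
```

move_arm(plan=[0,0,0,0,0,-1,20,0,0,0,0,0,-1,20])

```text
time: 14.2
eef_pos: [0.5964, 0.0774, 0.1023]
tcp_rot: [0.709, 0.705, -0.001, 0.0]
contact_force: [-4.2, -2.3, 5.8]
opening: 0.347
finger_force: 60.0
```

```bash
python3 s.py; python3 l.py
```

```text
14.2 p [596.4  77.4 102.3] yaw -0.27 T [-0.316  0.687  0.39 ] F [-4.2 -2.3  5.8] 29.6 60.0 q6 -0.033
lug shift px [-0.703 -0.111] mm to -y 1.72 area
T [-0.342  0.667  0.243]
```

move_arm(plan=[0,0,0,0,0,-1,20,0,0,0,0,0,-1,20])

```text
time: 14.45
eef_pos: [0.5964, 0.0774, 0.1022]
tcp_rot: [0.721, 0.693, -0.001, 0.0]
contact_force: [-3.6, -2.3, 6.8]
opening: 0.352
finger_force: 60.0
```

```bash
python3 s.py; python3 l.py
```

```text
14.45 p [596.4  77.4 102.2] yaw -2.26 T [-0.324  0.724  0.473] F [-3.6 -2.3  6.8] 30.1 60.0 q6 0.002
lug shift px [-0.71  -0.118] mm to -y 1.74 area
T [-0.344  0.632  0.297]
```

The box stopped moving from yaw ≈ 4° onward (a 1.7 mm shift). Moving torque is 0.47 N m and the spring travel since then is about 1.5 mm, so the load is roughly 11–13 N. I'll let go and rise.

move_arm(plan=[0,0,0,0,0,0,45,0,0,0,0,0,0,85,0,0,0,0,0,0,85,0,0,0,0,0,0,85,0,0,15,0,0,0,85,0,0,35,0,0,0,85,0,0,45,0,0,0,85,-30,30,30,0,0,0,85,-40,40,0,0,0,0,85,-30,40,0,0,0,0,85,0,0,0,0,0,0,85])

```text
time: 15.6
eef_pos: [0.4995, 0.186, 0.2267]
tcp_rot: [0.72, 0.694, 0.001, -0.0]
contact_force: [0.5, -0.8, -0.6]
opening: 0.993
finger_force: 0.0
```

```bash
python3 s.py; python3 l.py; python3 q.py
```

```text
15.6 p [499.5 186.  226.7] yaw -2.07 T [-0.036 -0.018  0.016] F [ 0.5 -0.8 -0.6] 84.8 0.0 q6 0.201
lug shift px [-0.696 -0.002] mm to -y 1.62 area
T [ 0.024 -0.014 -0.014]
```

View pics/c4.png

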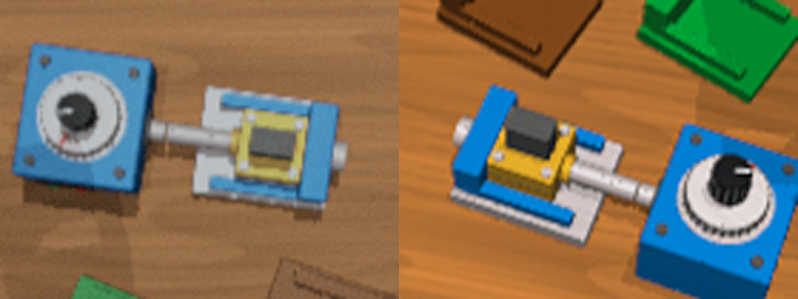

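The views show the box against the stop with the nose on it, the red mark unmoved, and the robot clear. I'll hand the job in.

```bash
python3 -c "
from plant import order
print(order.sign_off())"
```

```text
the job is handed in; nothing more can be done
None
```

The job is handed in, with no verdict returned: the brass box is seated against the stop with an estimated ram load of 11–13 N (from torque and spring travel, not measured directly), the ring mark looks unmoved in the pictures, and the arm is clear.

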